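# Make up a soldering kit and a filter-change kit in divided trays

### The job

Make up the two kits for tomorrow's service calls. Soldering kit, in the tray with three compartments: the small jar stands in the narrow compartment, and the solder spool and the white bottle stand in the two wide ones, one in each. Filter-change kit, in the tray with two: the orange filter cartridge lies in the long compartment and the brass hose barb in the short one; everything goes right down on the tray floor, the bottle is kept upright throughout, and the roll of black tape stays where it lies.

Things in the scene. Friction and masses are not known exactly. Their poses are not given: they have to be found in the camera images.
- tray_three: Grey divided tray with THREE compartments in a row, 84 x 210 mm, fixed. Origin: centre of its underside; y along its length, z up. Floor at z 3 mm, outer walls to 22, white dividers to 19, all 3 mm thick. Each compartment spans x -39 to +39 mm. Along y: wide one -102 to -30 (centre -66), wide one -27 to +45 (centre +9), narrow one +48 to +102 (centre +75).
- tray_two: Grey divided tray of the same make with TWO compartments, 84 x 174 mm, fixed. Origin: centre of its underside; y along its length, z up. Floor at z 3 mm, outer walls to 22, white divider to 19, all 3 mm thick. Both compartments span x -39 to +39 mm. Along y: long one -84 to +21 (centre -31.5), short one +24 to +84 (centre +54).
- cleaner_bottle_center (a point): White bottle of cleaner with a pale label and a red screw cap, standing: 54 mm diameter up to 72 mm, then shoulder and cap, 104 mm high in all, about 0.18 kg. The point is on its axis, half-way up (52 mm above its foot); z is the bottle's axis, up.
- solder_spool_center (a point): Spool of solder wire with blue flanges, standing on a flange: 54 mm diameter, 40 mm high, about 0.25 kg. The point is its centre, 20 mm above its foot; z is its axis, up.
- flux_jar_center (a point): Small amber jar with a black lid, standing: 37 mm diameter, 48 mm high, about 50 g. The point is its centre, 24 mm above its foot; z is its axis, up.
- filter_cartridge_center (a point): Orange in-line filter cartridge with a white end ring, lying: 28 mm diameter (28 mm wide, 28 mm high; it does not roll), 87 mm long over its end ports, about 35 g. The point is its centre, 14 mm above the bench; its y axis runs along its length.
- hose_barb_center (a point): Brass hose barb with a hexagon, lying: 44 mm long, 14 mm wide, 16 mm high, about 30 g. The point is its centre, 8 mm above the bench; its y axis runs along its length.
- bench_vice: Blue bench vice, fixed, always in the same place, standing between the two places where the trays are put: 148 x 117 mm, 98 mm high; carry things over it, well clear. Its origin is the centre of its foot. Behind it stands the blue drawer cabinet, 212 mm high. The whole bench, with trays and vice, is turned about 30 degrees (counter-clockwise) to the robot.
- black_tape_center (a point): Roll of black insulating tape, lying flat: 48 mm diameter, 18 mm high; belongs to neither kit. The point is its centre, 9 mm above the bench. It is not to be moved.
Not all that is in view belongs to the job. There is more than one size of the part that bears filter_cartridge_center; the job needs the smaller.

How it is judged (in metres and radians):
At the end, for the whole second after the job is handed in: Three-part tray: jar in the narrow compartment, bottle and spool one in each wide one, upright within 8 degrees. Two-part tray: cartridge in the long, barb in the short compartment. All rest on the tray floor (height within 4 mm). Tape roll within 30 mm of its start ((((x of cleaner_bottle_center in the frame of tray_three between -0.0155 and 0.0155 m and y of cleaner_bottle_center in the frame of tray_three between -0.0785 and -0.0535 m and z of cleaner_bottle_center in the frame of tray_three between 0.051 and 0.059 m) and (x of solder_spool_center in the frame of tray_three between -0.0155 and 0.0155 m and y of solder_spool_center in the frame of tray_three between -0.0035 and 0.0215 m and z of solder_spool_center in the frame of tray_three between 0.019 and 0.027 m)) or ((x of cleaner_bottle_center in the frame of tray_three between -0.0155 and 0.0155 m and y of cleaner_bottle_center in the frame of tray_three between -0.0035 and 0.0215 m and z of cleaner_bottle_center in the frame of tray_three between 0.051 and 0.059 m) and (x of solder_spool_center in the frame of tray_three between -0.0155 and 0.0155 m and y of solder_spool_center in the frame of tray_three between -0.0785 and -0.0535 m and z of solder_spool_center in the frame of tray_three between 0.019 and 0.027 m))) and angle between each of cleaner_bottle_center, solder_spool_center, flux_jar_center's own z axis and vertical below 0.15 rad and x of flux_jar_center in the frame of tray_three between -0.0245 and 0.0245 m and y of flux_jar_center in the frame of tray_three between 0.063 and 0.087 m and z of flux_jar_center in the frame of tray_three between 0.023 and 0.031 m and x of filter_cartridge_center in the frame of tray_two between -0.03 and 0.03 m and y of filter_cartridge_center in the frame of tray_two between -0.0615 and -0.0015 m and z of filter_cartridge_center in the frame of tray_two between 0.013 and 0.021 m and x of hose_barb_center in the frame of tray_two between -0.034 and 0.034 m and y of hose_barb_center in the frame of tray_two between 0.029 and 0.079 m and z of hose_barb_center in the frame of tray_two between 0.007 and 0.015 m and distance of black_tape_center from where it was at the start of the episode below 0.03 m); the robot touches nothing.
It fails at once if the bottle is tipped by more than about 35 degrees (angle between cleaner_bottle_center's own z axis and vertical above 0.6 rad).
It fails at once if the roll of black tape is shifted by more than 30 mm (distance of black_tape_center from where it was at the start of the episode above 0.03 m).
It also fails if it takes over 128 s, if anything falls off the work surface, if the arm or the gripper's body presses on something with over 40 N, if the wrist force passes 120 N, or if a joint passes its speed limit or range.

### The arm

A 6-joint arm with a two-finger parallel gripper is mounted at the origin on a cart in front of the work surface, level with it; the furniture and walls round the work are solid. World frame = base frame: x ahead of the robot, y to its left, z up, the work surface at z = 0. Lengths are in mm, angles in rad, forces in N, time in s.
With the tool pointing down it reaches from about 275 to 750 mm from the base axis. Payload 10.2 kg.
Tool frame: the origin (TCP) lies at the very end of the fingers, on their centre line; the grasp point (between the pads) lies 19 mm behind it; z points along the fingers, y is the line along which they close (so a half turn about z gives the same grasp; the last joint's range is limited). The gripper opens to 85 mm and grips with 20 to 120 N. Pads are 22 mm wide; open, the fingers measure 114 mm over their backs; the gripper's body (76 mm by 85 mm) begins 54 mm behind the grasp point. The pads swing forward as they close: fully open they stand 13 mm farther back than shut.
Start: joints at [1.066, 0.313, 1.498, -0, 1.331, -0.223], TCP at [146.007, 504.295, 231.294] pointing down, gripper open.
Joint ranges: [-2.94, 2.94], [-0.97, 2.17], [0.19, 2.56], [-1.23, 4.37], [0.02, 3.11], [-2.88, 2.88]. Speed limits (rad/s): [2.39, 2.39, 3.01, 3.14, 3.14, 3.14].

### API

Orientations are given as a unit quaternion [w, x, y, z].
In Python, from rig import ctrl gives the robot as it stands.
- The arm moves only by the tool step_arm, never from a script. Its argument "increments" is a list of rows, each a list of 3 entries, a list of its own where there are three numbers: the shift along the tool's x, y, z in cm, then the turn, a rotation vector about the tool's x, y, z in degrees, then the opening in per cent of the stroke, from 0 (shut) to 100 (fully open). A call has 1 to 8 rows; each row is the pose to reach, as a shift and turn from the pose commanded when the call began, along the tool's axes at that moment; what a row does not reach only later rows make up. A row lasts 1/8 s, in which the tool goes at most 62.5 mm and 10.7 degrees, less where a joint would pass 70% of its speed; a pose out of reach is approached as far as the arm can. A call with a gripper value outside its range is refused whole. The fingers move at their own pace and stop on an object; "squeeze" is the grip in N (left out, the last holds). Time passes only in rows, so rows that repeat a pose let the fingers close. It gives the time, the measured TCP pose, the force, the opening and the grip force at its end, in the units of the state.
- ctrl.sense(): the state, without advancing time (a new reading comes with each control period).
- ctrl.capture(name): name is "scene" or "side" or "wrist"; returns a dict with "img" (384x512x3 uint8, red, green, blue), "fx", "fy", "cx", "cy" (pixels), "extrinsics" (4x4, takes a point from camera to world coordinates). Camera axes: x right, y down, z forward; pixel columns grow to the right and rows downward; lengths in mm; the calibration is good to about 2 mm. A picture is of the moment at which its call begins. There is no depth.
- ctrl.finish_job(): hands the job in; it is judged then, once.
The state is a dict: "time_s": time; "joints": joint angles; "dq": joint speeds; "tau": joint torques, N m; "eef_pos": TCP position; "ee_rot": TCP orientation; "force": force on the tool from outside, world axes, zero at the start; "wrist_torque": the same for the moment, N m; "grip_width": opening from 0.0 (shut) to 1.0 (fully open); "grip_force": force on a finger pad.
Only numpy, scipy, OpenCV 4.12 (cv2) and the standard library are available. Lean on these libraries where they do the work, as an engineer would, in place of code of your own. Each camera call takes 0.05 s, during which the arm holds its last target. There are 200 camera calls.

## Working session

There is one attempt and no reset: what is moved stays moved. The work goes in short steps, Python scripts to look and compute and a tool call to move; the robot and the scene stay as the last step left them, time stands still between calls to the robot, and variables do not carry over. Pictures are saved under pics/ and viewed, at most 18 in all, crops included, and the job is handed in when it is done.

Besides the shell and the picture viewer there is one more tool, called by a JSON object that holds its "fn" and its "kwargs". step_arm: Moves the arm, as the interface text tells. Its arguments: {"type":"object","properties":{"increments":{"type":"array"},"squeeze":{"type":"number"}},"required":["increments"]}

```bash
ls; mkdir -p pics; python3 - <<'E'
from rig import ctrl
import cv2,numpy as np
np.set_printoptions(precision=4,suppress=True)
for n in("scene","side","wrist"):
    c=ctrl.capture(n); cv2.imwrite(f"pics/{n}0.png",cv2.resize(c["img"][...,::-1],(800,600),interpolation=cv2.INTER_CUBIC))
    np.savez(f"{n}0.npz",**c); print(n,c["fx"],c["cx"],c["cy"],c["extrinsics"])
print(ctrl.sense())
E
```

```text
pics
scene 383.96685214876425 253.41995898414535 192.0722505259335 [[   0.7938   -0.3721    0.4811 -200.511 ]
 [  -0.608    -0.5044    0.6131 -591.9393]
 [   0.0146   -0.7792   -0.6266  952.2957]
 [   0.        0.        0.        1.    ]]
side 480.2959799787258 240.8128974168108 191.30065975302662 [[   0.9672   -0.1126    0.2278  150.8662]
 [  -0.2539   -0.4646    0.8483 -963.1685]
 [   0.0103   -0.8783   -0.478   748.8325]
 [   0.        0.        0.        1.    ]]
wrist 264.48484253947015 258.3520466495778 192.50029382722192 [[  0.2793   0.9277   0.2476  82.6567]
 [  0.9602  -0.2692  -0.0745 523.6996]
 [ -0.0025   0.2585  -0.966  373.4387]
 [  0.       0.       0.       1.    ]]
{'time_s': 0.15, 'joints': array([ 1.0656,  0.3133,  1.4982,  0.    ,  1.331 , -0.2234]), 'dq': array([-0.0007, -0.003 , -0.0029, -0.0009,  0.0017, -0.0013]), 'tau': array([  0.0021, -41.2376, -25.9798,  -0.0001,   0.0033,  -0.    ]), 'eef_pos': array([145.9083, 504.1376, 230.9063]), 'ee_rot': array([-0.0002,  0.1404,  0.9901, -0.0004]), 'force': array([-0.4044,  0.0484, -0.2976]), 'wrist_torque': array([-0.0386, -0.0378,  0.0226]), 'grip_force': 0.0, 'grip_width': 0.9993854180901195}
```

View pics/scene0.png

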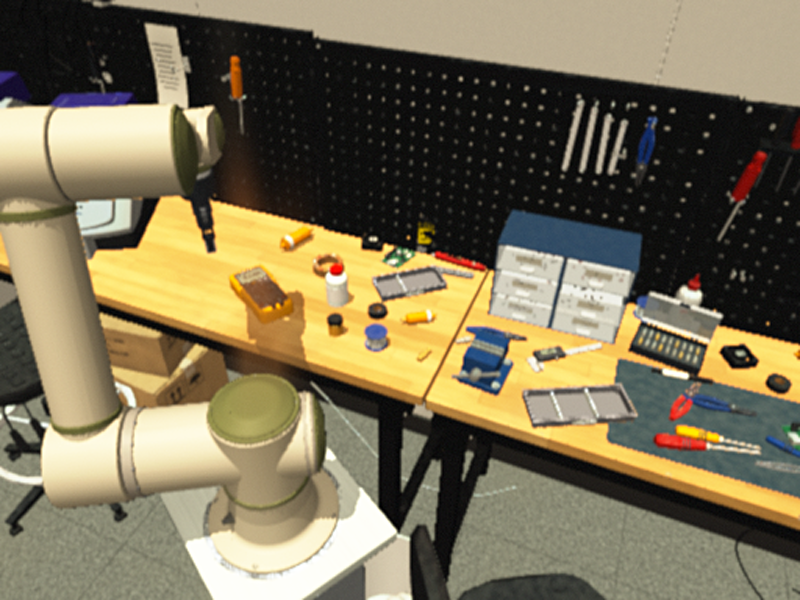

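View pics/side0.png

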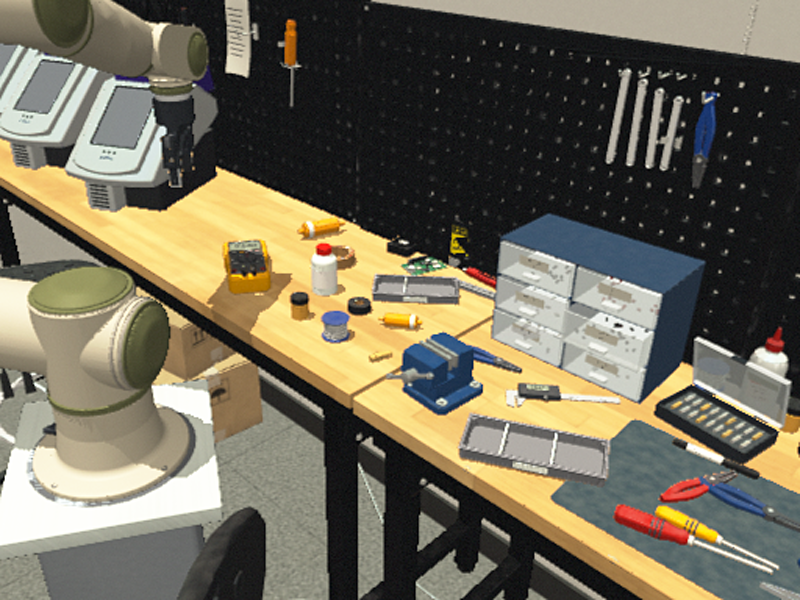

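The side picture (800x600) shows the bottle (324,270), jar (299,305), spool (335,325), tape (359,305), barb (380,355), tray_two (415,288) and tray_three (535,448).
There are two orange filters: one at (400,320), which looks small, and one at (321,228), which looks larger. The brown ring at (345,257) and the red-capped bottle at (770,355) are decoys.
Next I'll measure them.

```bash
cat > h.py <<'E'
import numpy as np,cv2
np.set_printoptions(precision=1,suppress=True)
def ld(n): return dict(np.load(n+".npz"))
def ray(c,u,v,z):
    E=c["extrinsics"];d=E[:3,:3]@np.array([(u-c["cx"])/c["fx"],(v-c["cy"])/c["fy"],1]);o=E[:3,3]
    return (o+d*(z-o[2])/d[2])
def proj(c,p):
    E=c["extrinsics"];q=E[:3,:3].T@(np.asarray(p,float)-E[:3,3]);return np.array([c["fx"]*q[0]/q[2]+c["cx"],c["fy"]*q[1]/q[2]+c["cy"]])
def blobs(c,lo,hi,amin=15,roi=None):
    h=cv2.cvtColor(c["img"],cv2.COLOR_RGB2HSV);m=cv2.inRange(h,np.array(lo),np.array(hi))
    if roi: k=np.zeros_like(m);k[roi[1]:roi[3],roi[0]:roi[2]]=1;m=m*k
    n,l,s,ce=cv2.connectedComponentsWithStats(m);return [(s[i],ce[i],l==i) for i in range(1,n) if s[i][4]>=amin],m
E
python3 - <<'E'
from h import *
c=ld("side0");k=1/1.5625
for n,u,v,z in [("bottle cap",324,250,98),("jar lid",299,297,48),("spool top",335,316,40),("tape",359,300,18),("barb",380,356,10),("filt",402,320,14),("bigfilt",321,228,14)]:
    print(n,ray(c,u*k,v*k,z))
print("tray3",[ray(c,u*k,v*k,22) for u,v in [(470,416),(610,443),(607,480),(461,450)]])
print("tray2",[ray(c,u*k,v*k,22) for u,v in [(377,275),(460,279),(459,300),(372,299)]])
im=c["img"][...,::-1]
a=cv2.resize(im[150:245,165:305],(800,543),interpolation=cv2.INTER_CUBIC);cv2.imwrite("pics/crop_side.png",a)
a=cv2.resize(im[260:315,285:400],(800,383),interpolation=cv2.INTER_CUBIC);cv2.imwrite("pics/crop_t3.png",a)
E
```

```text
bottle cap [410.  420.9  98. ]
jar lid [339.8 323.9  48. ]
spool top [395.5 247.8  40. ]
tape [463.9 337.7  18. ]
barb [454.7 137.8  10. ]
filt [528. 246.  14.]
bigfilt [461.4 728.3  14. ]
tray3 [array([542.9, -81.9,  22. ]), array([ 724.1, -195. ,   22. ]), array([ 677.9, -266.6,   22. ]), array([ 500.4, -155.8,   22. ])]
tray2 [array([526.1, 430.6,  22. ]), array([693.7, 370.7,  22. ]), array([659. , 282.9,  22. ]), array([488.8, 328.5,  22. ])]
```

View pics/crop_side.png

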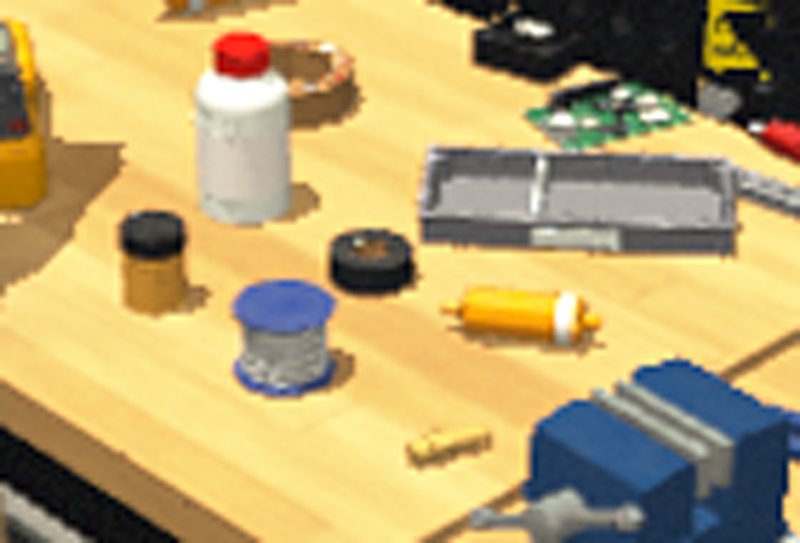

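View pics/crop_t3.png

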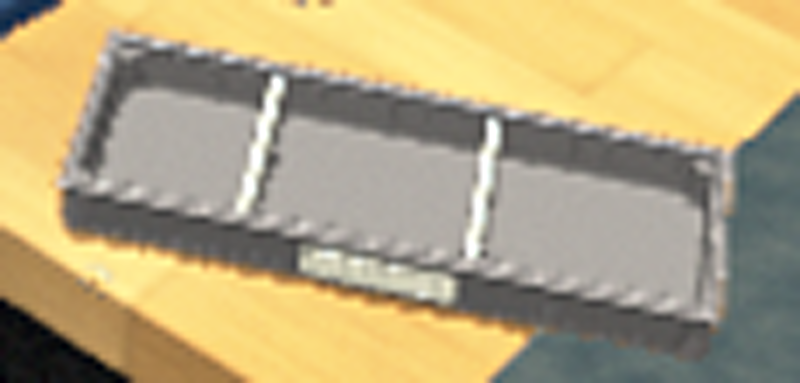

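The crops show the small filter at (522,315), the tape at (372,262) and the barb at (450,447). They also show which tray end is which: tray_two's short compartment is on its left, and so is tray_three's narrow one. Now I'll get better numbers.

```bash
python3 - <<'E'
from h import *
c=ld("side0");s=ld("scene0")
def S(u,v,z): return ray(c,165+u/5.714-.4,150+v/5.714-.4,z)
def T(u,v,z): return ray(c,285+u/6.957-.4,260+v/6.957-.4,z)
def tray(P):
    P=np.array(P);d=((P[0]-P[1])+(P[3]-P[2]))[:2];ce=P.mean(0);x=((P[0]-P[3])+(P[1]-P[2]))[:2]
    print("ctr",ce,"yaw_y",np.degrees(np.arctan2(d[1],d[0])),"yaw_x",np.degrees(np.arctan2(x[1],x[0])),"L",np.linalg.norm(d)/2,"W",np.linalg.norm(x)/2)
tray([T(*p,22) for p in [(113,36),(728,152),(712,322),(65,188)]])
tray([S(*p,22) for p in [(430,150),(737,160),(735,228),(424,220)]])
for n,u,v,z in [("bottle captop",243,45,104),("bottle foot front",245,214,0),("jar",153,222,48),("spool",284,305,40),("tape",372,246,18),("big filter",190,5,14)]:
    p=S(u,v,z);print(n,p,"scene px(800)",proj(s,p)*1.5625)
a,b=S(443,307,12),S(600,322,14);print("filt ends",a,b,np.linalg.norm(a-b),(a+b)/2, np.degrees(np.arctan2(*(b-a)[1::-1])))
a,b=S(408,452,8),S(490,438,8);print("barb",a,b,np.linalg.norm(a-b),(a+b)/2,np.degrees(np.arctan2(*(b-a)[1::-1])))
k=.64;a,b=ray(c,300*k,232*k,14),ray(c,345*k,224*k,14);print("big filt len",np.linalg.norm(a-b))
print("vice",ray(c,440*k,335*k,98))
E
```

```text
ctr [ 611.7 -169.1   22. ] yaw_y 148.08848947977864 yaw_x 57.675192965213164 L 210.49683760532653 W 87.95669633965265
ctr [593.7 364.7  22. ] yaw_y 162.7847168961449 yaw_x 71.13568594967938 L 177.14268868172582 W 85.98412436476416
bottle captop [410.6 427.3 104. ] scene px(800) [335.2 266.8]
bottle foot front [408.  420.4   0. ] scene px(800) [337.8 302.1]
jar [341.6 334.3  48. ] scene px(800) [333.1 315.5]
spool [394.3 243.6  40. ] scene px(800) [374.4 329.9]
tape [462.7 333.6  18. ] scene px(800) [375.6 306. ]
big filter [425.1 692.   14. ] scene px(800) [289.4 246.7]
filt ends [486.4 269.   12. ] [562.4 230.5  14. ] 85.24995805496563 [524.4 249.7  13. ] -26.84296019876966
barb [434.7 141.3   8. ] [477.5 143.9   8. ] 42.8972161327769 [456.1 142.6   8. ] 3.5121855992136473
big filt len 120.19536806047351
vice [532.5  44.9  98. ]
```

```bash
cat >> h.py <<'E'
from scipy.spatial.transform import Rotation as Ro
def go(st,p,yaw=None,tag=""):
    q=st["ee_rot"];R=Ro.from_quat([q[1],q[2],q[3],q[0]]).as_matrix()
    d=R.T@(np.array(p,float)-st["eef_pos"])/10
    cy=np.degrees(np.arctan2(R[1,1],R[0,1])); yaw=cy if yaw is None else yaw
    t=(yaw-cy+90)%180-90
    y=np.radians(cy+t);T=np.column_stack([[np.sin(y),-np.cos(y),0],[np.cos(y),np.sin(y),0],[0,0,-1]])
    print(tag,"shift cm",np.round(d,2),"turn",np.round(np.degrees(Ro.from_matrix(R.T@T).as_rotvec()),1),"yaw",round(cy,1),"->",round(cy+t,1))
E
python3 - <<'E'
from h import *;from rig import ctrl
st=ctrl.sense();go(st,(342,334,140),58)
E
```

```text
Traceback (most recent call last):
  File "h.py", line 20, in go
    print(tag,"shift cm",np.round(d,2),"turn",np.round(np.degrees(Ro.from_matrix(R.T@T).as_rotvec()),1),"yaw",round(cy,1),"->",round(cy+t,1))
                                                                  ~~~~~~~~~~~~~~^^^^^^^
  File "scipy/spatial/transform/_rotation.pyx", line 1143, in scipy.spatial.transform._rotation.Rotation.from_matrix
ValueError: Non-positive determinant (left-handed or null coordinate frame) in rotation matrix 0: [[-1.  -0.3 -0. ]
 [-0.3  1.   0. ]
 [ 0.  -0.   1. ]].
```

```bash
sed -i 's/\[\[np.sin(y),-np.cos(y),0\]/[[-np.sin(y),np.cos(y),0]/' h.py
python3 - <<'E'
from h import *;from rig import ctrl
st=ctrl.sense();go(st,(342,334,140),58)
E
```

```text
shift cm [-23.6 -10.9   9.1] turn [-0.1 -0.  15.9] yaw 73.9 -> 58.0
```

{"fn": "step_arm", "kwargs": {"increments": [[[-23.6,-10.9,9.1],[0,0,15.9],100],[[-23.6,-10.9,9.1],[0,0,15.9],100],[[-23.6,-10.9,9.1],[0,0,15.9],100],[[-23.6,-10.9,9.1],[0,0,15.9],100],[[-23.6,-10.9,9.1],[0,0,15.9],100],[[-23.6,-10.9,9.1],[0,0,15.9],100],[[-23.6,-10.9,9.1],[0,0,15.9],100],[[-23.6,-10.9,9.1],[0,0,15.9],100]]}}

```text
time_s: 1.15
eef_pos: [341.7, 334.7, 140.7]
ee_rot: [0.0, 0.275, 0.961, 0.0]
force: [-0.3, 0.1, 0.3]
grip_width: 1.003
grip_force: 0.0
```

```bash
cat >> h.py <<'E'
def snap(ctrl,n,view=True):
    c=ctrl.capture("wrist");np.savez(n+".npz",**c)
    if view: cv2.imwrite(f"pics/{n}.png",cv2.resize(c["img"][...,::-1],(800,600),interpolation=cv2.INTER_CUBIC))
    return c
E
python3 - <<'E'
from h import *;from rig import ctrl
c=snap(ctrl,"w1");st=ctrl.sense();go(st,(342,334,26),58)
for n,p in dict(jar=(342,334,48),spool=(394,244,40),bottle=(410,427,104),tape=(463,334,18),filt=(524,250,14)).items(): print(n,proj(c,p)*1.5625)
E
```

```text
shift cm [-0.1 -0.1 11.5] turn [0. 0. 0.] yaw 58.0 -> 58.0
jar [402.  307.2]
spool [329.4 436. ]
bottle [648.  357.4]
tape [490.7 431.7]
filt [434.3 535.7]
```

View pics/w1.png

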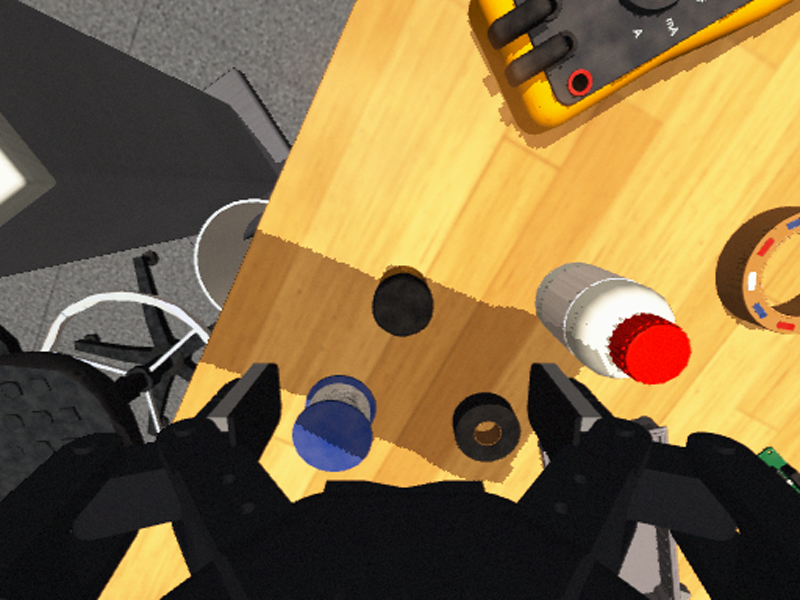

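The wrist view matches my positions: jar lid (403,305), spool top (333,435), bottle cap (652,350), tape (487,427). I'll grasp the jar.

{"fn": "step_arm", "kwargs": {"increments": [[[-0.1,-0.1,6],[0,0,0],100],[[-0.1,-0.1,11.5],[0,0,0],100],[[-0.1,-0.1,11.5],[0,0,0],100],[[-0.1,-0.1,11.5],[0,0,0],30],[[-0.1,-0.1,11.5],[0,0,0],30],[[-0.1,-0.1,11.5],[0,0,0],30],[[-0.1,-0.1,11.5],[0,0,0],30],[[-0.1,-0.1,11.5],[0,0,0],30]], "squeeze": 40}}

```text
time_s: 2.2
eef_pos: [343.5, 333.1, 27.1]
ee_rot: [0.001, 0.276, 0.961, 0.001]
force: [-1.3, -1.1, 10.2]
grip_width: 0.422
grip_force: 38.9
```

```bash
python3 - <<'E'
from h import *;from rig import ctrl
w=ld("w1");k=.64
print("bottle cap",ray(w,652*k,350*k,104),"spool",ray(w,333*k,436*k,40))
st=ctrl.sense()
R=Ro.from_euler('z',58,degrees=True).as_matrix();o=np.array([611.7,-169.1,0])
J=o+R@[0,75,0];B=o+R@[0,9,0];P=o+R@[0,-66,0];print(J,B,P)
go(st,(342,334,215));go(st,(*J[:2],215),58);go(st,(*J[:2],29),58)
E
```

```text
bottle cap [407.5 430.  104. ] spool [395.3 246.1  40. ]
[ 548.1 -129.4    0. ] [ 604.1 -164.3    0. ] [ 667.7 -204.1    0. ]
 shift cm [  0.1   0.  -18.8] turn [ 0.2  0.1 -0. ] yaw 58.0 -> 58.0
 shift cm [-41.9 -28.3 -18.8] turn [ 0.2  0.1 -0. ] yaw 58.0 -> 58.0
 shift cm [-41.9 -28.4  -0.2] turn [ 0.2  0.1 -0. ] yaw 58.0 -> 58.0
```

{"fn": "step_arm", "kwargs": {"increments": [[[0,0,-6],[0,0,0],30],[[0,0,-12],[0,0,0],30],[[0,0,-18.8],[0,0,0],30],[[-41.9,-28.3,-18.8],[0,0,0],30],[[-41.9,-28.3,-18.8],[0,0,0],30],[[-41.9,-28.3,-18.8],[0,0,0],30],[[-41.9,-28.3,-18.8],[0,0,0],30],[[-41.9,-28.3,-18.8],[0,0,0],30]]}}

```text
time_s: 3.2
eef_pos: [469.9, 44.9, 212.3]
ee_rot: [0.001, 0.276, 0.961, 0.0]
force: [1.5, 1.3, -1.1]
grip_width: 0.415
grip_force: 40.4
```

```bash
python3 - <<'E'
from h import *;from rig import ctrl
st=ctrl.sense();print(st["joints"]*100)
go(st,(548.1,-129.4,150),58)
E
```

```text
[ -15.4   21.2  168.1    0.   124.7 -116.5]
 shift cm [-15.9 -10.6   6.2] turn [ 0.   0.1 -0.1] yaw 57.9 -> 58.0
```

{"fn": "step_arm", "kwargs": {"increments": [[[-15.9,-10.6,0],[0,0,0],30],[[-15.9,-10.6,0],[0,0,0],30],[[-15.9,-10.6,0],[0,0,0],30],[[-15.9,-10.6,6.2],[0,0,0],30],[[-15.9,-10.6,6.2],[0,0,0],30],[[-15.9,-10.6,6.2],[0,0,0],30]]}}

```text
time_s: 3.95
eef_pos: [548.6, -126.9, 151.7]
ee_rot: [0.001, 0.276, 0.961, -0.0]
force: [0.7, -0.1, 0.3]
grip_width: 0.416
grip_force: 40.4
```

```bash
python3 - <<'E'
from h import *;from rig import ctrl
c=snap(ctrl,"w2");st=ctrl.sense();go(st,(548.1,-129.4,29),58)
R=Ro.from_euler('z',58,degrees=True).as_matrix();o=np.array([611.7,-169.1,0])
for p in [(42,105,22),(-42,105,22),(-42,-105,22),(42,-105,22),(39,46.5,19),(-39,46.5,19)]: print(p,proj(c,o+R@p)*1.5625)
E
```

```text
shift cm [-0.  -0.2 12.3] turn [0.  0.2 0. ] yaw 58.0 -> 58.0
(42, 105, 22) [463.2 248. ]
(-42, 105, 22) [335.8 248.1]
(-42, -105, 22) [347.5 512.6]
(42, -105, 22) [453.5 512.6]
(39, 46.5, 19) [455.3 330.4]
(-39, 46.5, 19) [344.5 330.5]
```

View pics/w2.png

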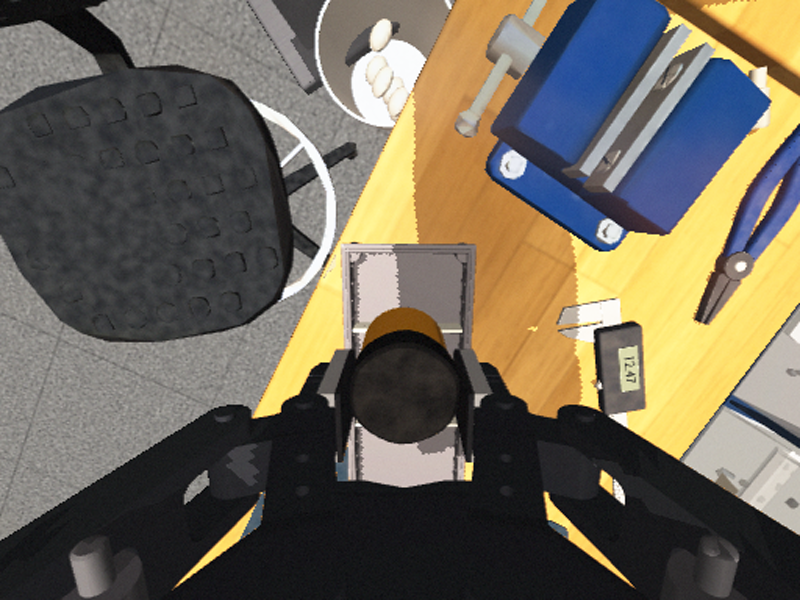

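The tray's upper rim corners are at (343,246) and (474,244), against a predicted 336 and 463. The tray is therefore about 5.5 mm further along its +x and 1.5 mm along +y. I'll correct for that and lower the jar.

```bash
cat >> h.py <<'E'
T3=np.array([613.3,-163.6,0]);R3=Ro.from_euler('z',58,degrees=True).as_matrix()
def t3(x,y,z): return T3+R3@np.array([x,y,z])
E
python3 - <<'E'
from h import *;from rig import ctrl
st=ctrl.sense();go(st,t3(0,75,30.5),58)
E
```

```text
shift cm [ 0.1  0.3 12.2] turn [0.  0.2 0. ] yaw 58.0 -> 58.0
```

{"fn": "step_arm", "kwargs": {"increments": [[[0.1,0.3,5],[0,0,0],30],[[0.1,0.3,9],[0,0,0],30],[[0.1,0.3,11],[0,0,0],30],[[0.1,0.3,12.2],[0,0,0],30],[[0.1,0.3,12.2],[0,0,0],30],[[0.1,0.3,12.2],[0,0,0],30]]}}

```text
time_s: 4.75
eef_pos: [549.4, -124.3, 28.6]
ee_rot: [0.001, 0.276, 0.961, -0.0]
force: [-0.1, 0.2, -0.2]
grip_width: 0.418
grip_force: 42.2
```

{"fn": "step_arm", "kwargs": {"increments": [[[0,0,0],[0,0,0],65],[[0,0,0],[0,0,0],65],[[0,0,0],[0,0,0],65],[[0,0,-6],[0,0,0],65],[[0,0,-12],[0,0,0],65],[[0,0,-18.5],[0,0,0],100],[[0,0,-18.5],[0,0,0],100],[[0,0,-18.5],[0,0,0],100]]}}

```text
time_s: 5.75
eef_pos: [548.4, -124.1, 211.6]
ee_rot: [-0.0, 0.276, 0.961, 0.0]
force: [0.7, -0.2, -0.8]
grip_width: 0.997
grip_force: 0.0
```

```bash
python3 - <<'E'
from h import *;from rig import ctrl
c=snap(ctrl,"w3");st=ctrl.sense();go(st,(395,246,200),58)
for p in [(42,105,22),(-42,105,22),(0,75,51)]: print(p,proj(c,t3(*p))*1.5625)
E
```

```text
shift cm [32.6 23.2  1.1] turn [-0.  -0.1 -0. ] yaw 58.0 -> 58.0
(42, 105, 22) [456.9 238.5]
(-42, 105, 22) [351.9 238.7]
(0, 75, 51) [404.5 283.1]
```

View pics/w3.png

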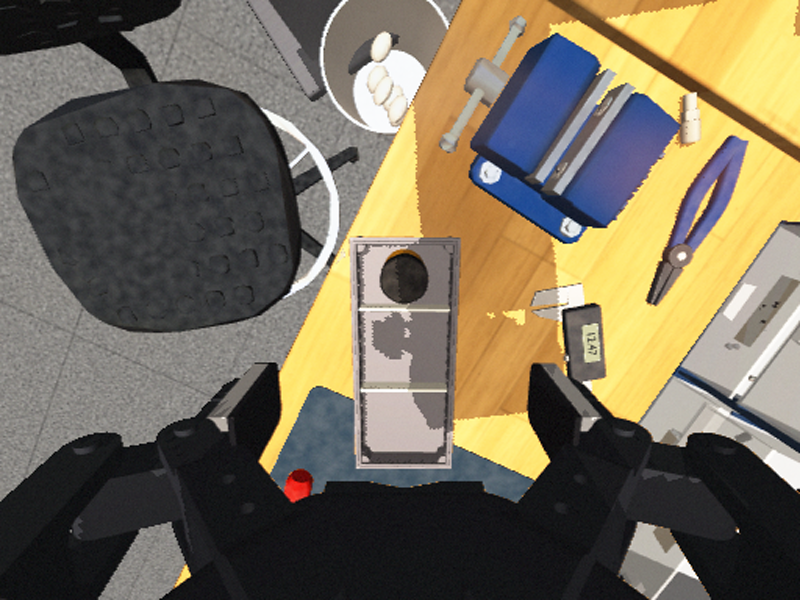

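The jar stands in the narrow compartment at (404,277). The tray corners are at (351,238), (460,238), (358,468) and (451,468), which agrees with the corrected pose. Next is the spool.

{"fn": "step_arm", "kwargs": {"increments": [[[32.6,23.2,0],[0,0,0],100],[[32.6,23.2,0],[0,0,0],100],[[32.6,23.2,0],[0,0,0],100],[[32.6,23.2,0],[0,0,0],100],[[32.6,23.2,0],[0,0,0],100],[[32.6,23.2,0],[0,0,0],100],[[32.6,23.2,6],[0,0,0],100],[[32.6,23.2,6],[0,0,0],100]]}}

```text
time_s: 6.8
eef_pos: [392.4, 245.6, 148.4]
ee_rot: [-0.004, 0.275, 0.962, -0.003]
force: [1.0, -1.1, 0.5]
grip_width: 1.003
grip_force: 0.0
```

```bash
python3 - <<'E'
from h import *;from rig import ctrl
w=ld("w3");print(proj(w,t3(42,-105,22))*1.5625,proj(w,t3(-42,-105,22))*1.5625)
c=snap(ctrl,"w4",False);st=ctrl.sense();go(st,(395,246,20),58)
p=proj(c,(395,246,40));print(p,st["eef_pos"])
B,m=blobs(c,(105,90,40),(130,255,255),100,(int(p[0])-60,int(p[1])-60,int(p[0])+60,int(p[1])+60))
for s,ce,l in B: print(s,ce,ray(c,*ce,40),"top row centre", ray(c,s[0]+s[2]/2,s[1]+s[3]-s[2]/2,40))
E
```

```text
[449.9 465.1] [359.7 465.2]
 shift cm [-0.1  0.1 13.1] turn [-0.2 -0.2  0. ] yaw 58.0 -> 58.0
[260.4 194.3] [394.3 245.2 150.5]
[ 233  163   54   58 2367] [259.7 192.4] [393.  246.4  40. ] top row centre [394.5 245.8  40. ]
```

Spool confirmed at (394.5,246). Descend and grip it.

{"fn": "step_arm", "kwargs": {"increments": [[[-0.1,0.1,6],[0,0,0],100],[[-0.1,0.1,11],[0,0,0],100],[[-0.1,0.1,13.1],[0,0,0],100],[[-0.1,0.1,13.1],[0,0,0],100],[[-0.1,0.1,13.1],[0,0,0],45],[[-0.1,0.1,13.1],[0,0,0],45],[[-0.1,0.1,13.1],[0,0,0],45],[[-0.1,0.1,13.1],[0,0,0],45]], "squeeze": 60}}

```text
time_s: 7.85
eef_pos: [397.8, 245.8, 23.0]
ee_rot: [0.001, 0.276, 0.961, 0.001]
force: [-2.5, -2.3, 12.2]
grip_width: 0.604
grip_force: 60.9
```

{"fn": "step_arm", "kwargs": {"increments": [[[0,0,0],[0,0,0],45],[[0,0,0],[0,0,0],45],[[0,0,-4],[0,0,0],45],[[0,0,-10],[0,0,0],45],[[0,0,-16],[0,0,0],45],[[0,0,-20],[0,0,0],45],[[0,0,-20],[0,0,0],45]]}}

```text
time_s: 8.72
eef_pos: [397.7, 246.1, 224.4]
ee_rot: [0.003, 0.276, 0.961, 0.002]
force: [-0.1, 0.1, -2.2]
grip_width: 0.599
grip_force: 65.2
```

```bash
python3 - <<'E'
from h import *;from rig import ctrl
c=snap(ctrl,"w5");st=ctrl.sense();go(st,t3(0,-66,220),58);go(st,t3(0,-66,110),58)
E
```

```text
shift cm [-46.7 -23.2   0.2] turn [ 0.1  0.1 -0. ] yaw 58.0 -> 58.0
 shift cm [-46.6 -23.2  11.2] turn [ 0.1  0.1 -0. ] yaw 58.0 -> 58.0
```

View pics/w5.png

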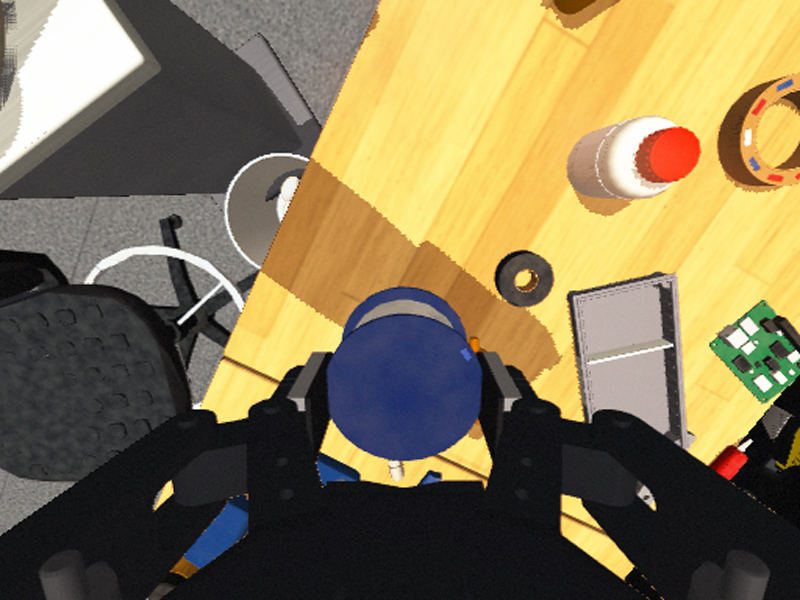

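The spool is held level at (404,375). Tray_two shows its corners at (570,293) and (676,273). I'll carry the spool to the far wide compartment.

{"fn": "step_arm", "kwargs": {"increments": [[[-46.7,-23.2,0],[0,0,0],45],[[-46.7,-23.2,0],[0,0,0],45],[[-46.7,-23.2,0],[0,0,0],45],[[-46.7,-23.2,0],[0,0,0],45],[[-46.7,-23.2,0],[0,0,0],45],[[-46.7,-23.2,0],[0,0,0],45],[[-46.7,-23.2,0],[0,0,0],45],[[-46.7,-23.2,0],[0,0,0],45]]}}

```text
time_s: 9.78
eef_pos: [658.6, -182.1, 219.0]
ee_rot: [-0.002, 0.276, 0.961, 0.0]
force: [2.1, -0.2, -1.8]
grip_width: 0.602
grip_force: 65.2
```

{"fn": "step_arm", "kwargs": {"increments": [[[-1.3,-0.5,0],[0,0,0],45],[[-1.3,-0.5,0],[0,0,0],45],[[-1.3,-0.5,0],[0,0,0],45],[[-1.3,-0.5,0],[0,0,0],45]]}}

```text
time_s: 10.28
eef_pos: [666.5, -190.5, 221.4]
ee_rot: [-0.0, 0.275, 0.961, 0.0]
force: [-0.6, 0.4, -1.4]
grip_width: 0.603
grip_force: 65.2
```

```bash
python3 - <<'E'
from h import *;from rig import ctrl
st=ctrl.sense();print(st["eef_pos"]);go(st,t3(0,-66,80),58);go(st,t3(0,-66,26),58)
E
```

```text
[ 666.5 -190.5  221.4]
 shift cm [-0.7 -0.5 14.1] turn [ 0. -0.  0.] yaw 58.0 -> 58.0
 shift cm [-0.7 -0.5 19.5] turn [ 0. -0.  0.] yaw 58.0 -> 58.0
```

{"fn": "step_arm", "kwargs": {"increments": [[[-0.9,-0.5,5],[0,0,0],45],[[-0.9,-0.5,10],[0,0,0],45],[[-0.9,-0.5,15],[0,0,0],45],[[-0.9,-0.5,16],[0,0,0],45],[[-0.9,-0.5,16],[0,0,0],45],[[-0.9,-0.5,16],[0,0,0],45]]}}

```text
time_s: 11.02
eef_pos: [672.8, -201.0, 64.1]
ee_rot: [0.002, 0.276, 0.961, -0.0]
force: [-0.1, -0.5, -2.2]
grip_width: 0.601
grip_force: 65.2
```

```bash
python3 - <<'E'
from h import *;from rig import ctrl
c=snap(ctrl,"w6");st=ctrl.sense();print(st["eef_pos"],R3.T@(st["eef_pos"]-T3));go(st,t3(0,-68,26),58)
E
```

```text
[ 672.7 -201.    63.8] [ -0.2 -70.1  63.8]
 shift cm [0.2 0.  3.8] turn [ 0.   0.2 -0. ] yaw 58.0 -> 58.0
```

View pics/w6.png

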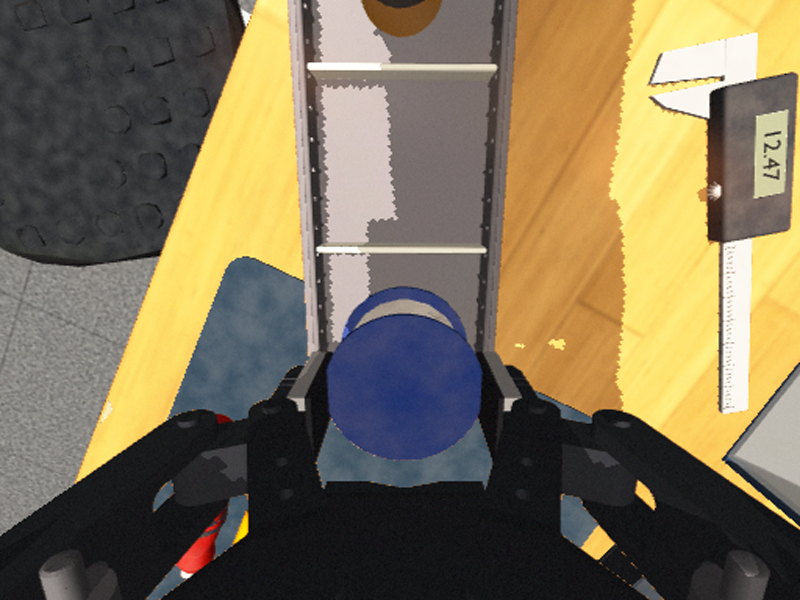

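The spool is centred across the tray: its centre is at column 404 and the divider's midpoint at 403. I'll lower it.

{"fn": "step_arm", "kwargs": {"increments": [[[0.3,0,2],[0,0,0],45],[[0.3,0,3.2],[0,0,0],45],[[0.3,0,3.8],[0,0,0],45],[[0.3,0,3.8],[0,0,0],45],[[0.3,0,3.8],[0,0,0],45]]}}

```text
time_s: 11.7
eef_pos: [670.0, -199.3, 26.1]
ee_rot: [0.001, 0.276, 0.961, -0.0]
force: [-5.8, 1.7, 9.7]
grip_width: 0.602
grip_force: 66.5
```

{"fn": "step_arm", "kwargs": {"increments": [[[0,0,0],[0,0,0],80],[[0,0,0],[0,0,0],80],[[0,0,0],[0,0,0],80],[[0,0,-6],[0,0,0],80],[[0,0,-12],[0,0,0],80],[[0,0,-18.5],[0,0,0],100],[[0,0,-18.5],[0,0,0],100],[[0,0,-18.5],[0,0,0],100]]}}

```text
time_s: 12.7
eef_pos: [668.9, -198.9, 207.4]
ee_rot: [-0.001, 0.276, 0.961, 0.0]
force: [-0.0, 0.6, -0.6]
grip_width: 0.996
grip_force: 0.0
```

```bash
python3 - <<'E'
from h import *;from rig import ctrl
st=ctrl.sense();go(st,(407,427,210),58)
E
```

```text
shift cm [55.4 39.1 -0.2] turn [-0.  -0.1 -0. ] yaw 58.0 -> 58.0
```

```bash
python3 - <<'E'
from h import *;from rig import ctrl
st=ctrl.sense();go(st,(490,60,210),58)
c=ld("side0");print("cabinet",ray(c,500*.64,322*.64,0),ray(c,640*.64,393*.64,0))
E
```

```text
shift cm [28.9 12.4 -0.2] turn [-0.  -0.1 -0. ] yaw 58.0 -> 58.0
cabinet [721.9 215.4   0. ] [860.1 -65.3   0. ]
```

{"fn": "step_arm", "kwargs": {"increments": [[[28.9,15,0],[0,0,0],100],[[28.9,15,0],[0,0,0],100],[[28.9,15,0],[0,0,0],100],[[28.9,15,0],[0,0,0],100],[[28.9,15,0],[0,0,0],100],[[55.4,39.1,0],[0,0,0],100],[[55.4,39.1,0],[0,0,0],100],[[55.4,39.1,0],[0,0,0],100]]}}

```text
time_s: 13.7
eef_pos: [456.6, 251.9, 206.5]
ee_rot: [-0.001, 0.276, 0.961, -0.001]
force: [0.6, 0.1, 0.3]
grip_width: 0.999
grip_force: 0.0
```

```bash
python3 - <<'E'
from h import *;from rig import ctrl
st=ctrl.sense();go(st,(407,427,210),58)
E
```

```text
shift cm [13.5 12.2 -0.3] turn [-0.1 -0.1 -0.1] yaw 57.9 -> 58.0
```

{"fn": "step_arm", "kwargs": {"increments": [[[13.5,12.2,0],[0,0,0],100],[[13.5,12.2,0],[0,0,0],100],[[13.5,12.2,0],[0,0,0],100],[[13.5,12.2,0],[0,0,0],100],[[13.5,12.2,0],[0,0,0],100]]}}

```text
time_s: 14.32
eef_pos: [408.2, 424.7, 206.7]
ee_rot: [-0.001, 0.276, 0.961, -0.001]
force: [-0.6, -0.1, 0.6]
grip_width: 1.001
grip_force: 0.0
```

```bash
python3 - <<'E'
from h import *;from rig import ctrl
c=snap(ctrl,"w7");st=ctrl.sense();print(st["eef_pos"])
p=proj(c,(407,428,104));print(p)
B,_=blobs(c,(0,170,120),(8,255,255),100);B2,_=blobs(c,(172,170,60),(180,255,255),100)
for s,ce,l in B+B2: print(s,ce,ray(c,*ce,98),ray(c,s[0]+s[2]/2,s[1]+s[3]-s[2]/2,104))
E
```

```text
[408.6 424.3 207.1]
[260.5 190.5]
[250 175  33  32 780] [266.2 191.1] [411.9 431.6  98. ] [410.1 432.8 104. ]
```

View pics/w7.png

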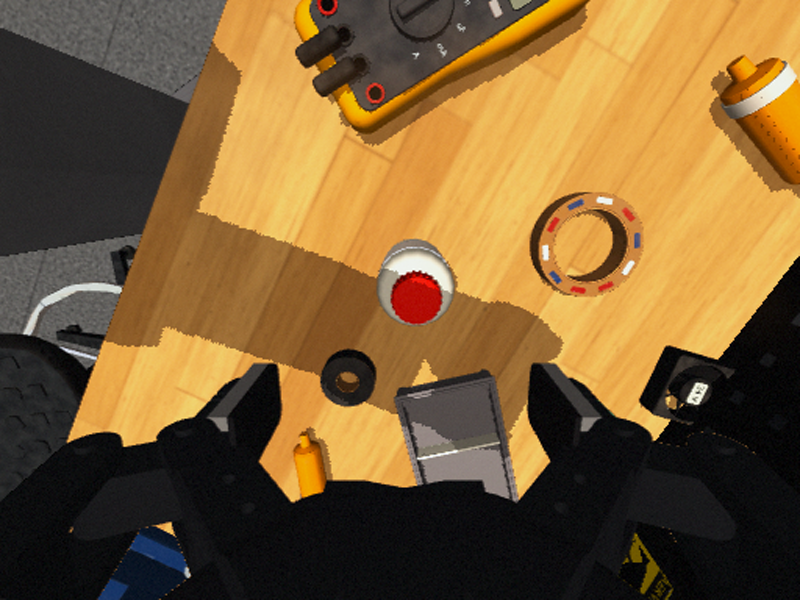

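The bottle's cap is at (416,298) in this view, so its axis is near (410,431). The tape at (348,378) is clear of the fingers. Descend.

```bash
python3 - <<'E'
from h import *;from rig import ctrl
st=ctrl.sense();go(st,(410,431,42),58)
E
```

```text
shift cm [ 0.2  0.7 16.5] turn [-0.1 -0.  -0.1] yaw 57.9 -> 58.0
```

{"fn": "step_arm", "kwargs": {"increments": [[[0.2,0.7,3],[0,0,0],100],[[0.2,0.7,7],[0,0,0],100],[[0.2,0.7,11],[0,0,0],100],[[0.2,0.7,14.5],[0,0,0],100],[[0.2,0.7,16.5],[0,0,0],100],[[0.2,0.7,16.5],[0,0,0],100],[[0.2,0.7,16.5],[0,0,0],50],[[0.2,0.7,16.5],[0,0,0],50]], "squeeze": 45}}

```text
time_s: 15.38
eef_pos: [411.1, 432.4, 44.5]
ee_rot: [0.001, 0.276, 0.961, 0.001]
force: [-2.3, -4.7, 17.1]
grip_width: 0.615
grip_force: 44.2
```

{"fn": "step_arm", "kwargs": {"increments": [[[0,0,0],[0,0,0],45],[[0,0,0],[0,0,0],45],[[0,0,0],[0,0,0],45],[[0,0,-3],[0,0,0],45],[[0,0,-7],[0,0,0],45],[[0,0,-12],[0,0,0],45],[[0,0,-18],[0,0,0],45],[[0,0,-18],[0,0,0],45]]}}

```text
time_s: 16.38
eef_pos: [411.7, 433.3, 228.4]
ee_rot: [0.003, 0.276, 0.961, 0.004]
force: [0.2, -0.1, -2.9]
grip_width: 0.62
grip_force: 48.3
```

```bash
python3 - <<'E'
from h import *;from rig import ctrl
st=ctrl.sense();go(st,t3(0,7,222),58)
E
```

```text
shift cm [-48.  -39.9   0.5] turn [ 0.5  0.2 -0. ] yaw 58.0 -> 58.0
```

{"fn": "step_arm", "kwargs": {"increments": [[[-2,-1.7,0],[0,0,0],45],[[-6,-5,0],[0,0,0],45],[[-10,-8.3,0],[0,0,0],45],[[-14,-11.7,0],[0,0,0],45],[[-18,-15,0],[0,0,0],45],[[-22,-18.3,0],[0,0,0],45],[[-26,-21.7,0],[0,0,0],45],[[-30,-25,0],[0,0,0],45]]}}

```text
time_s: 17.38
eef_pos: [531.9, 59.6, 222.2]
ee_rot: [-0.001, 0.276, 0.961, -0.0]
force: [1.5, -0.2, -1.7]
grip_width: 0.615
grip_force: 48.2
```

{"fn": "step_arm", "kwargs": {"increments": [[[-4,-3.3,0],[0,0,0],45],[[-8,-6.6,0],[0,0,0],45],[[-12,-10,0],[0,0,0],45],[[-15,-12.5,0],[0,0,0],45],[[-17,-14.2,0],[0,0,0],45],[[-17.5,-14.6,0],[0,0,0],45],[[-17.5,-14.6,0],[0,0,0],45]]}}

```text
time_s: 18.25
eef_pos: [602.7, -154.9, 222.4]
ee_rot: [-0.001, 0.276, 0.961, 0.0]
force: [-0.3, 0.4, -2.3]
grip_width: 0.617
grip_force: 48.2
```

```bash
python3 - <<'E'
from h import *;from rig import ctrl
st=ctrl.sense();print(st["eef_pos"]);go(st,t3(0,8,75),58)
E
```

```text
[ 602.7 -154.9  222.4]
 shift cm [-0.6 -0.2 14.7] turn [ 0.  -0.1 -0. ] yaw 58.0 -> 58.0
```

{"fn": "step_arm", "kwargs": {"increments": [[[-0.6,-0.2,3],[0,0,0],45],[[-0.6,-0.2,7],[0,0,0],45],[[-0.6,-0.2,11],[0,0,0],45],[[-0.6,-0.2,14],[0,0,0],45],[[-0.6,-0.2,14.7],[0,0,0],45],[[-0.6,-0.2,14.7],[0,0,0],45],[[-0.6,-0.2,14.7],[0,0,0],45]]}}

```text
time_s: 19.12
eef_pos: [607.7, -160.3, 77.8]
ee_rot: [0.001, 0.276, 0.961, -0.0]
force: [-0.3, 0.1, -1.9]
grip_width: 0.616
grip_force: 48.2
```

```bash
python3 - <<'E'
from h import *;from rig import ctrl
c=snap(ctrl,"w8");st=ctrl.sense();print(st["eef_pos"],R3.T@(st["eef_pos"]-T3));go(st,t3(0,9,46.5),58)
E
```

```text
[ 607.6 -160.3   77.7] [-0.3  6.6 77.7]
 shift cm [0.2 0.  3.1] turn [ 0.   0.1 -0. ] yaw 58.0 -> 58.0
```

View pics/w8.png

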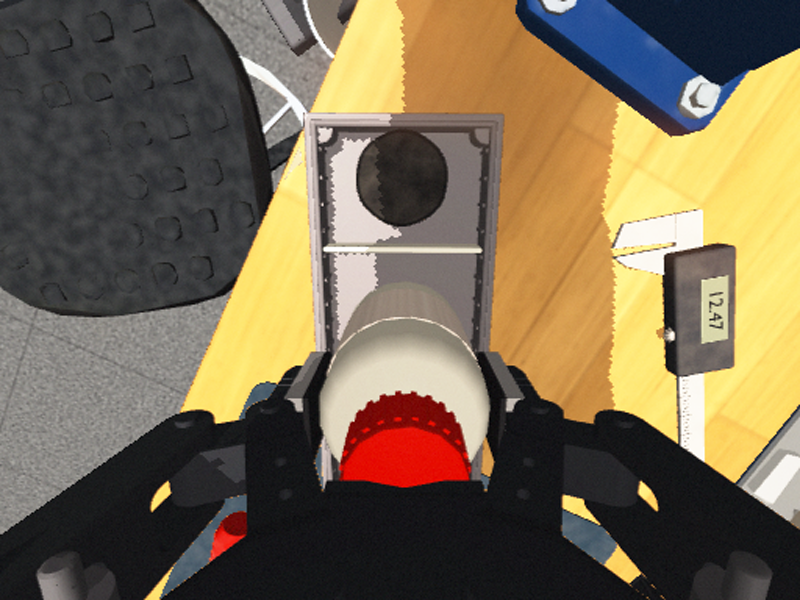

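The bottle is upright and over the middle compartment, with its foot around column 400 and the divider's midpoint at 403. Lower and release.

{"fn": "step_arm", "kwargs": {"increments": [[[0.2,0,1.5],[0,0,0],45],[[0.2,0,2.5],[0,0,0],45],[[0.2,0,3.05],[0,0,0],45],[[0.2,0,3.05],[0,0,0],45],[[0.2,0,3.05],[0,0,0],45]]}}

```text
time_s: 19.8
eef_pos: [605.9, -159.6, 47.7]
ee_rot: [0.001, 0.276, 0.961, -0.0]
force: [-5.5, 1.9, 14.5]
grip_width: 0.617
grip_force: 49.8
```

{"fn": "step_arm", "kwargs": {"increments": [[[0,0,0],[0,0,0],80],[[0,0,0],[0,0,0],80],[[0,0,0],[0,0,0],80],[[0,0,0],[0,0,0],80],[[0,0,-4],[0,0,0],80],[[0,0,-9],[0,0,0],80],[[0,0,-16.5],[0,0,0],60],[[0,0,-16.5],[0,0,0],60]]}}

```text
time_s: 20.8
eef_pos: [606.5, -159.7, 215.4]
ee_rot: [0.004, 0.276, 0.961, -0.001]
force: [0.3, 0.8, -0.7]
grip_width: 0.601
grip_force: 0.0
```

```bash
python3 - <<'E'
from h import *;from rig import ctrl
c=snap(ctrl,"w9",True);st=ctrl.sense();go(st,(456,141,200),93.5)
for p in [(0,75,51),(0,-66,43),(0,9,107)]: print(p,proj(c,t3(*p))*1.5625)
E
```

```text
shift cm [28.7 17.5  1.3] turn [ -0.1   0.3 -35.5] yaw 58.0 -> 93.5
(0, 75, 51) [403.2 187.1]
(0, -66, 43) [403.6 364.4]
(0, 9, 107) [403.3 296.4]
```

View pics/w9.png

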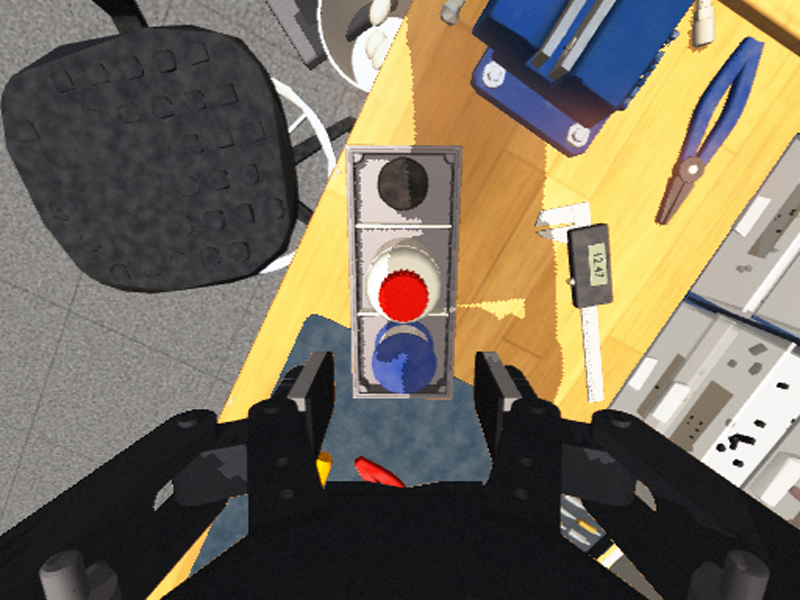

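Jar (403,184), bottle cap (403,296) and spool (405,357) are all in place. Next is the barb.

{"fn": "step_arm", "kwargs": {"increments": [[[28.7,17.5,0],[0,0,-9],45],[[28.7,17.5,0],[0,0,-18],45],[[28.7,17.5,0],[0,0,-27],45],[[28.7,17.5,0],[0,0,-35.5],45],[[28.7,17.5,0],[0,0,-35.5],45],[[28.7,17.5,1.3],[0,0,-35.5],45],[[28.7,17.5,4],[0,0,-35.5],45],[[28.7,17.5,4],[0,0,-35.5],45]]}}

```text
time_s: 21.85
eef_pos: [453.4, 141.5, 168.3]
ee_rot: [-0.003, -0.03, 1.0, -0.0]
force: [0.0, -0.4, 0.3]
grip_width: 0.453
grip_force: 0.0
```

```bash
python3 - <<'E'
from h import *;from rig import ctrl
c=snap(ctrl,"w10");st=ctrl.sense();print(st["eef_pos"]);go(st,(456,142,3),93.5)
print(proj(c,(456,142,8))*1.5625)
E
```

```text
[454.3 141.3 169.7]
 shift cm [-0.2  0.1 16.7] turn [-0.  -0.2 -0. ] yaw 93.5 -> 93.5
[403.  285.8]
```

View pics/w10.png

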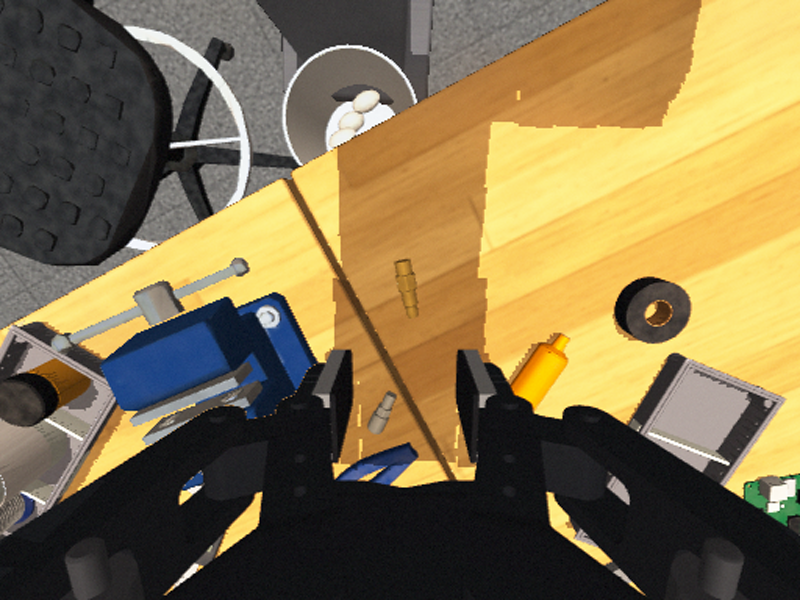

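The brass barb runs from (403,260) to (412,317). A grey decoy fitting lies at (381,412). I'll check the vice clearance and the barb's yaw.

```bash
python3 - <<'E'
from h import *;from rig import ctrl
c=ld("w10");k=.64;st=ctrl.sense()
a,b=ray(c,403*k,260*k,8),ray(c,412*k,317*k,6);m=(a+b)/2;y=np.degrees(np.arctan2(*(b-a)[1::-1]))
print(a,b,np.linalg.norm(a-b),m,y);go(st,(*m[:2],3),y+90)
print("vice",ray(c,250*k,370*k,98),ray(c,230*k,300*k,98),"ball",ray(c,240*k,267*k,65),"foot",ray(c,285*k,292*k,12),ray(c,330*k,350*k,12))
# tray two from w7 and w10
w=ld("w7");print("t2 w7",ray(w,397*k,389*k,22),ray(w,494*k,372*k,22))
print("t2 w10",ray(c,682*k,353*k,22),ray(c,787*k,400*k,22))
w=ld("w5");print("t2 w5",ray(w,570*k,292*k,22),ray(w,676*k,272*k,22), "div",ray(w,587*k,360*k,19),ray(w,672*k,343*k,19))
E
```

```text
[436.5 140.9   8. ] [480.6 150.4   6. ] 45.20804393319109 [458.5 145.6   7. ] 12.22001592663735
 shift cm [-0.5  0.4 16.7] turn [ 0.  -0.2 -8.8] yaw 93.5 -> 102.2
vice [489.1  58.6  98. ] [449.2  49.4  98. ] ball [437.5  42.5  65. ] foot [465.   54.5  12. ] [509.2  88.6  12. ]
t2 w7 [490.2 366.1  22. ] [520.8 445.3  22. ]
t2 w10 [491.8 353.2  22. ] [525.2 442.9  22. ]
t2 w5 [490.8 358.2  22. ] [523.1 442.3  22. ] div [558.  343.8  19. ] [583.7 415.7  19. ]
```

{"fn": "step_arm", "kwargs": {"increments": [[[-0.5,0.4,5],[0,0,-8.7],45],[[-0.5,0.4,10],[0,0,-8.7],45],[[-0.5,0.4,14],[0,0,-8.7],45],[[-0.5,0.4,16.6],[0,0,-8.7],45],[[-0.5,0.4,16.6],[0,0,-8.7],45],[[-0.5,0.4,16.6],[0,0,-8.7],0],[[-0.5,0.4,16.6],[0,0,-8.7],0],[[-0.5,0.4,16.6],[0,0,-8.7],0]], "squeeze": 30}}

```text
time_s: 22.9
eef_pos: [460.7, 145.7, 6.2]
ee_rot: [0.002, -0.106, 0.994, -0.0]
force: [-0.4, -1.6, 7.9]
grip_width: 0.151
grip_force: 31.7
```

{"fn": "step_arm", "kwargs": {"increments": [[[0,0,0],[0,0,0],0],[[0,0,0],[0,0,0],0],[[0,0,-5],[0,0,0],0],[[0,0,-11],[0,0,0],0],[[0,0,-17],[0,0,0],0],[[0,0,-17],[0,0,0],0]]}}

```text
time_s: 23.65
eef_pos: [461.5, 146.0, 179.4]
ee_rot: [0.005, -0.106, 0.994, -0.0]
force: [-0.4, 0.9, -0.7]
grip_width: 0.154
grip_force: 30.8
```

```bash
python3 - <<'E'
from h import *;from rig import ctrl
st=ctrl.sense();go(st,(535,385,170),71)
E
```

```text
shift cm [-12.2  21.8   1. ] turn [ 0.1  0.6 31.2] yaw 102.2 -> 71.0
```

{"fn": "step_arm", "kwargs": {"increments": [[[-12.2,21.8,0],[0,0,10],0],[[-12.2,21.8,0],[0,0,20],0],[[-12.2,21.8,0],[0,0,31.2],0],[[-12.2,21.8,0],[0,0,31.2],0],[[-12.2,21.8,0],[0,0,31.2],0],[[-12.2,21.8,1],[0,0,31.2],0],[[-12.2,21.8,1],[0,0,31.2],0],[[-12.2,21.8,1],[0,0,31.2],0]]}}

```text
time_s: 24.65
eef_pos: [533.1, 383.5, 165.1]
ee_rot: [0.0, 0.166, 0.986, -0.0]
force: [0.9, 0.6, -0.1]
grip_width: 0.146
grip_force: 30.8
```

```bash
python3 - <<'E'
from h import *;from rig import ctrl
c=snap(ctrl,"w11");st=ctrl.sense();print(st["eef_pos"],st["ee_rot"]*1)
E
```

```text
[533.2 383.7 165.3] [0.  0.2 1.  0. ]
```

View pics/w11.png

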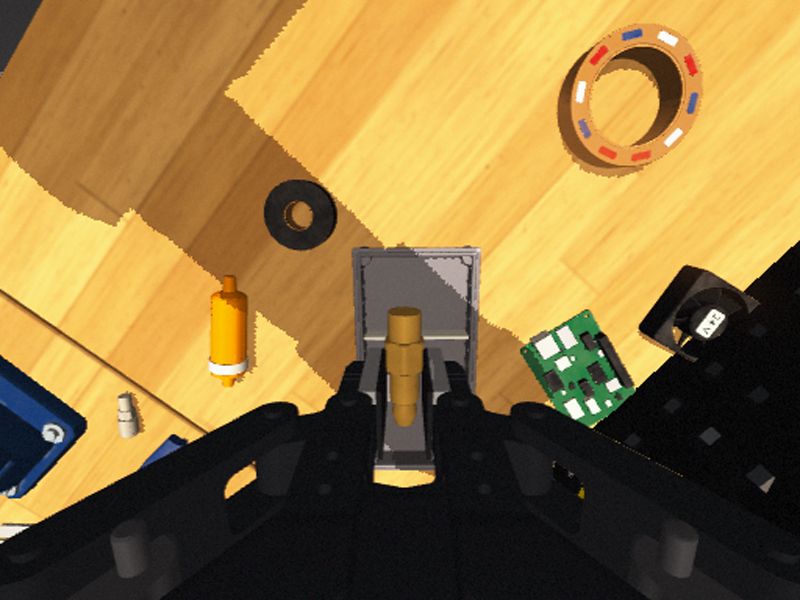

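The barb is held square at (405,365). The tray_two corners are at (353,250) and (480,248), with the divider at (360,338) to (473,336). The filter runs from (230,277) to (228,386).

```bash
python3 - <<'E'
from h import *;from rig import ctrl
c=ld("w11");k=.64;st=ctrl.sense()
P=[ray(c,u*k,v*k,z) for u,v,z in [(353,249,22),(480,247,22),(360,337,19),(473,335,19),(405,470,22)]]
for p in P: print(p)
d=P[1]-P[0];d2=P[3]-P[2];ya=np.degrees(np.arctan2(d[1],d[0]));yb=np.degrees(np.arctan2(d2[1],d2[0]));print(np.linalg.norm(d),np.linalg.norm(d2),ya,yb)
yaw=(ya+yb)/2;R=Ro.from_euler('z',yaw,degrees=True).as_matrix();e=(P[0]+P[1])/2;v=(P[2]+P[3])/2
o1=e-R@[0,87,0];o2=v-R@[0,22.5,0];print("origin",o1,o2,R.T@(P[4]-o1))
o=(o1+o2)/2;o[2]=0
t=o+R@[0,54,0];print("T2",o,yaw,"barb target",t);go(st,(*t[:2],9),yaw)
a,b=ray(c,230*k,277*k,14),ray(c,228*k,386*k,14);f=b-a;print("filter",(a+b)/2,np.linalg.norm(f),np.degrees(np.arctan2(f[1],f[0])))
print("long target",o+R@[0,-31.5,0])
E
```

```text
[496.5 359.7  22. ]
[524.  443.2  22. ]
[559.4 340.7  19. ]
[585.4 420.2  19. ]
[676.4 335.4  22. ]
87.87487689281343 83.62791961943829 71.72507852822206 71.91448271999454
origin [592.9 374.3  22. ] [593.8 373.4  19. ] [-10.9 -91.5   0. ]
T2 [593.3 373.9   0. ] 71.81978062410829 barb target [542.  390.7   0. ]
 shift cm [-0.6  0.9 15.6] turn [ 0.   0.  -0.9] yaw 70.9 -> 71.8
filter [526.  247.4  14. ] 87.3050819912788 -26.421634784694085
long target [623.3 364.    0. ]
```

{"fn": "step_arm", "kwargs": {"increments": [[[-0.7,0.9,5],[0,0,0],0],[[-0.7,0.9,10],[0,0,0],0],[[-0.7,0.9,13.5],[0,0,0],0],[[-0.7,0.9,15.2],[0,0,0],0],[[-0.7,0.9,15.6],[0,0,0],0],[[-0.7,0.9,15.6],[0,0,0],0],[[-0.7,0.9,15.6],[0,0,0],0]]}}

```text
time_s: 25.58
eef_pos: [543.1, 391.0, 9.9]
ee_rot: [0.001, 0.165, 0.986, 0.001]
force: [-0.6, 0.5, 0.4]
grip_width: 0.152
grip_force: 30.8
```

{"fn": "step_arm", "kwargs": {"increments": [[[0,0,0],[0,0,0],40],[[0,0,0],[0,0,0],40],[[0,0,0],[0,0,0],40],[[0,0,-5],[0,0,0],40],[[0,0,-11],[0,0,0],60],[[0,0,-14],[0,0,0],60],[[0,0,-14],[0,0,0],60]]}}

```text
time_s: 26.45
eef_pos: [543.4, 391.2, 151.4]
ee_rot: [0.002, 0.165, 0.986, 0.001]
force: [-0.7, 0.1, 0.3]
grip_width: 0.594
grip_force: 0.0
```

```bash
python3 - <<'E'
from h import *;from rig import ctrl
c=snap(ctrl,"w12");st=ctrl.sense();go(st,(526,247.5,150),63.6)
E
```

```text
shift cm [ -3.1 -14.1  -0.1] turn [0.  0.  7.4] yaw 71.0 -> 63.6
```

View pics/w12.png

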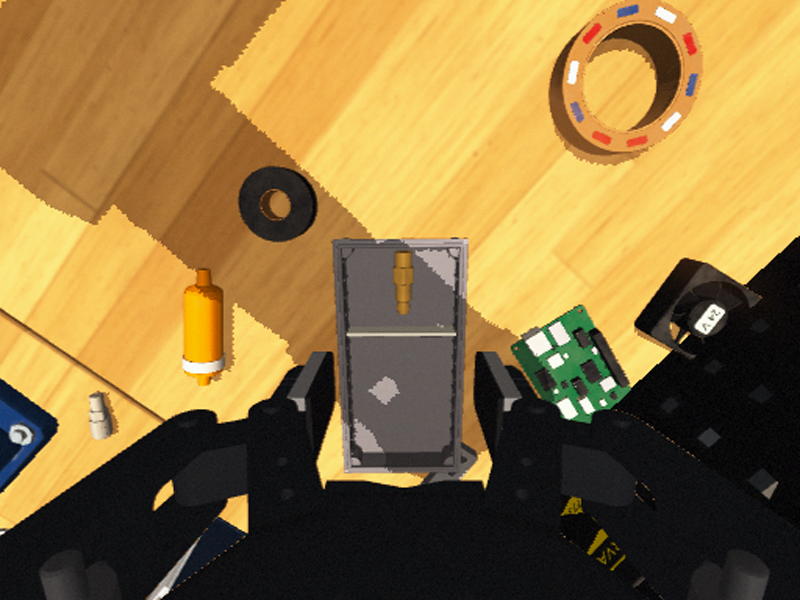

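The barb lies at (403,283) in the short compartment. Next is the filter, at (203,325).

{"fn": "step_arm", "kwargs": {"increments": [[[-3.1,-14.1,0],[0,0,7.4],60],[[-3.1,-14.1,0],[0,0,7.4],60],[[-3.1,-14.1,0],[0,0,7.4],60],[[-3.1,-14.1,5],[0,0,7.4],60],[[-3.1,-14.1,5],[0,0,7.4],60],[[-3.1,-14.1,5],[0,0,7.4],60]]}}

```text
time_s: 27.25
eef_pos: [526.2, 248.0, 99.5]
ee_rot: [0.0, 0.228, 0.974, 0.0]
force: [1.1, -0.6, 1.4]
grip_width: 0.6
grip_force: 0.0
```

```bash
python3 - <<'E'
from h import *;from rig import ctrl
w=ld("w12");k=.64;R=Ro.from_euler('z',71.8,degrees=True).as_matrix()
p=ray(w,403*k,283*k,11);print("barb in t2",R.T@(p-[593.3,373.9,0]))
c=snap(ctrl,"w13",False);st=ctrl.sense();print(st["eef_pos"]);go(st,(526,247.5,5),63.6)
B,m=blobs(c,(8,200,120),(22,255,255),300)
for s,ce,l in B:
    r=cv2.minAreaRect(np.argwhere(l)[:,::-1].astype(np.float32));print(s,r,ray(c,*r[0],14))
E
```

```text
barb in t2 [ 1.5 55.6 11. ]
[526.5 248.1 100. ]
 shift cm [ 0.  -0.1  9.5] turn [ 0.1  0.1 -0. ] yaw 63.6 -> 63.6
[ 242  148   30   76 1900] ((256.5, 185.5), (75.0, 29.0), 90.0) [515.4 252.2  14. ]
```

{"fn": "step_arm", "kwargs": {"increments": [[[0,-0.1,5],[0,0,0],60],[[0,-0.1,8.5],[0,0,0],60],[[0,-0.1,9.5],[0,0,0],60],[[0,-0.1,9.5],[0,0,0],60],[[0,-0.1,9.5],[0,0,0],10],[[0,-0.1,9.5],[0,0,0],10],[[0,-0.1,9.5],[0,0,0],10],[[0,-0.1,9.5],[0,0,0],10]], "squeeze": 30}}

```text
time_s: 28.3
eef_pos: [526.5, 246.8, 5.5]
ee_rot: [0.001, 0.229, 0.973, 0.001]
force: [0.2, -1.2, 6.4]
grip_width: 0.324
grip_force: 31.2
```

{"fn": "step_arm", "kwargs": {"increments": [[[0,0,0],[0,0,0],10],[[0,0,-5],[0,0,0],10],[[0,0,-11],[0,0,0],10],[[0,0,-14.5],[0,0,0],10],[[0,0,-14.5],[0,0,0],10]]}}

```text
time_s: 28.92
eef_pos: [526.6, 246.8, 152.0]
ee_rot: [0.003, 0.229, 0.973, 0.001]
force: [-0.2, -0.0, -1.1]
grip_width: 0.33
grip_force: 30.3
```

```bash
python3 - <<'E'
from h import *;from rig import ctrl
st=ctrl.sense();go(st,(623.3,364,90),71.8)
E
```

```text
shift cm [-3.4 14.8  6.3] turn [ 0.2  0.3 -8.2] yaw 63.6 -> 71.8
```

{"fn": "step_arm", "kwargs": {"increments": [[[-3.4,14.8,0],[0,0,-8.2],10],[[-3.4,14.8,0],[0,0,-8.2],10],[[-3.4,14.8,0],[0,0,-8.2],10],[[-3.4,14.8,3],[0,0,-8.2],10],[[-3.4,14.8,6.3],[0,0,-8.2],10],[[-3.4,14.8,6.3],[0,0,-8.2],10]]}}

```text
time_s: 29.68
eef_pos: [620.0, 363.1, 81.7]
ee_rot: [-0.003, 0.159, 0.987, -0.002]
force: [0.4, -0.2, 0.7]
grip_width: 0.325
grip_force: 30.3
```

```bash
python3 - <<'E'
from h import *;from rig import ctrl
c=snap(ctrl,"w14");st=ctrl.sense();print(st["eef_pos"]);go(st,(623.3,364,9),71.8)
E
```

```text
[621.2 363.6  84.5]
 shift cm [-0.2  0.1  7.5] turn [-0.1 -0.1 -0. ] yaw 71.8 -> 71.8
```

View pics/w14.png

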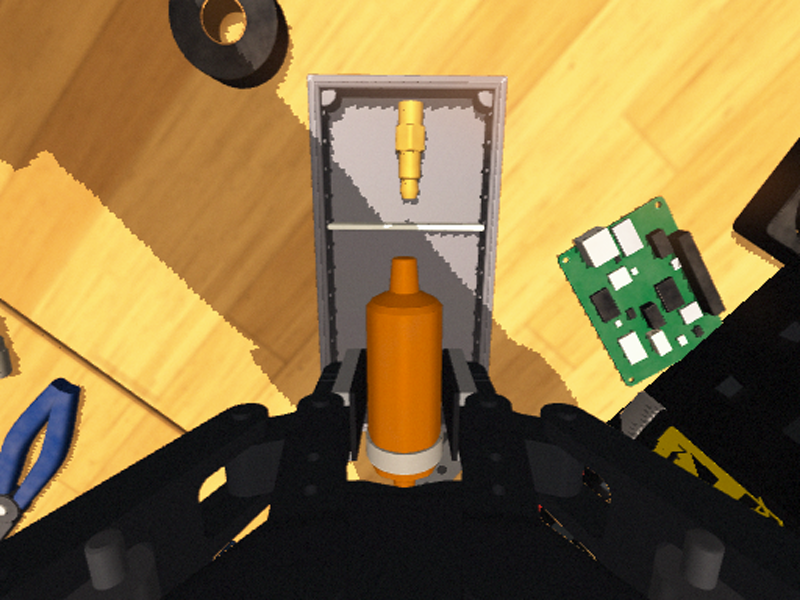

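```bash
python3 - <<'E'
from h import *;from rig import ctrl
c=ld("w14");k=.64;st=ctrl.sense();R=Ro.from_euler('z',71.8,degrees=True).as_matrix();o=np.array([593.3,373.9,0])
f=lambda u,v,z:R.T@(ray(c,u*k,v*k,z)-o)
print("TCP",R.T@(st["eef_pos"]-o),"port",f(404,257,95),"far end",f(404,486,93),"div",f(328,227,19),f(484,227,19),"rim",f(308,76,22),f(506,76,22))
E
```

```text
TCP [ -1.1 -29.7  84.5] port [-0.8 17.  95. ] far end [ -1.  -69.3  93. ] div [-38.6  20.4  19. ] [38.1 20.2 19. ] rim [-43.7  86.9  22. ] [44.2 86.6 22. ]
```

{"fn": "step_arm", "kwargs": {"increments": [[[-0.6,0.1,2.5],[0,0,0],10],[[-0.6,0.1,5],[0,0,0],10],[[-0.6,0.1,7],[0,0,0],10],[[-0.6,0.1,7.6],[0,0,0],10],[[-0.6,0.1,7.6],[0,0,0],10],[[-0.6,0.1,7.6],[0,0,0],10]]}}

```text
time_s: 30.48
eef_pos: [628.2, 363.1, 10.5]
ee_rot: [0.001, 0.159, 0.987, 0.0]
force: [0.0, -0.5, -1.2]
grip_width: 0.326
grip_force: 30.3
```

{"fn": "step_arm", "kwargs": {"increments": [[[0,0,0.15],[0,0,0],10],[[0,0,0.15],[0,0,0],10],[[0,0,0.15],[0,0,0],55],[[0,0,0.15],[0,0,0],55],[[0,0,0.15],[0,0,0],55],[[0,0,-5],[0,0,0],55],[[0,0,-11],[0,0,0],55],[[0,0,-17],[0,0,0],55]]}}

```text
time_s: 31.48
eef_pos: [627.5, 362.9, 181.7]
ee_rot: [0.0, 0.159, 0.987, 0.0]
force: [0.2, 0.9, 0.3]
grip_width: 0.549
grip_force: 0.0
```

{"fn": "step_arm", "kwargs": {"increments": [[[8,-10,-18],[0,0,0],55],[[14,-20,-18],[0,0,0],55],[[14,-20,-18],[0,0,0],55],[[14,-20,-18],[0,0,0],55],[[14,-20,-18],[0,0,0],55]]}}

```text
time_s: 32.1
eef_pos: [430.6, 215.9, 361.1]
ee_rot: [0.001, 0.159, 0.987, 0.0]
force: [-0.0, 0.1, 0.8]
grip_width: 0.551
grip_force: 0.0
```

```bash
python3 - <<'E'
from h import *;from rig import ctrl
c=ctrl.capture("side");im=c["img"][...,::-1]
a=cv2.resize(im[165:315,165:405],(800,500),interpolation=cv2.INTER_CUBIC);cv2.imwrite("pics/end.png",a)
st=ctrl.sense();print(st["eef_pos"],st["force"])
E
```

```text
[428.2 214.3 365.9] [-0.6 -1.1  6.5]
```

View pics/end.png

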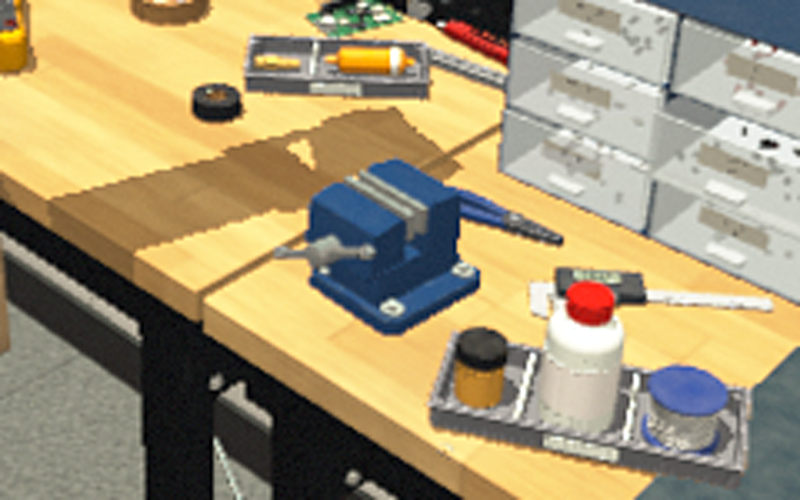

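Everything looks seated. I'll check numerically how far the cartridge sits from the divider.

```bash
python3 - <<'E'
from h import *;from rig import ctrl
R=Ro.from_euler('z',71.8,degrees=True).as_matrix();o=np.array([593.3,373.9,0])
c=ctrl.capture("wrist");
B,m=blobs(c,(8,180,100),(24,255,255),40)
for s,ce,l in B:
    q=R.T@(ray(c,*ce,17)-o)
    if abs(q[0])<60 and abs(q[1])<110:
        P=np.array([R.T@(ray(c,x,y,17)-o) for y,x in np.argwhere(l)]);print("wrist",s[4],q,P.min(0),P.max(0))
c=ctrl.capture("side")
B,m=blobs(c,(8,150,100),(24,255,255),20,(240,165,300,200))
for s,ce,l in B:
    P=np.array([R.T@(ray(c,x,y,17)-o) for y,x in np.argwhere(l)]);print("side",s,P.min(0),P.max(0))
E
```

```text
wrist 364 [  0.6 -29.3  17. ] [-13.1 -59.2  17. ] [13.8  9.1 17. ]
side [263 179  19   8 100] [-22.4 -52.   17. ] [31.3  7.6 17. ]
```

```bash
python3 -c "
from rig import ctrl
print(ctrl.finish_job())"
```

```text
the job is handed in; nothing more can be done
None
```

Both kits are made up and the job is handed in at about 32 s of the 128 s allowed: the final side view showed all five parts seated in their compartments, the bottle upright and the tape roll still in its place, though the hand-in returned no verdict.

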